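# Secure the chopstick holder on the trolley's guard ledge

## Robot

A 7-joint arm with a two-finger parallel gripper is mounted at the origin on the work surface. World frame = base frame: x ahead of the robot, y to its left, z up, the work surface at z = 0. Lengths are in mm, angles in rad, forces in N, time in s.
With the tool pointing down it reaches from about 400 to 850 mm from the base axis. Payload 10.4 kg.
Tool frame: the origin (TCP) lies at the very end of the fingers, on their centre line; the grasp point (between the pads) lies 19 mm behind it (bot.grip_depth is the distance from the TCP to the grasp point, in mm); z points along the fingers, y is the line along which they close (so a half turn about z gives the same grasp; the last joint's range is limited). The gripper opens to 87 mm and grips with 3 to 60 N. Pads are 19 mm wide; open, the fingers measure 117 mm over their backs; the gripper's body (75 mm by 190 mm) begins 51 mm behind the grasp point.
Start: joints at [1.311, 0.332, -0.065, 1.46, 0.022, 1.35, -0.088], TCP at [146.641, -607.576, 222.576] pointing down, gripper open.
Joint ranges: [-2.6, 2.6], [-0.5, 2.12], [-1.47, 1.34], [0.16, 2.42], [-1.27, 4.41], [0.06, 2.06], [-2.6, 2.6]. Speed limits (rad/s): [2.22, 2.22, 2.79, 2.79, 3.14, 3.14, 3.14].

## Interface

Orientations are given as a 3x3 rotation matrix whose columns are the frame's x, y, z axes.
In Python, from workcell import bot, cams gives the robot as it stands.
- The arm moves only by the tool carry_out, never from a script. Its argument "motion" is a list of rows, each an object with "claw": the opening in per cent of the stroke, from 0 (shut) to 100 (fully open); "linear": the shift along the tool's x, y, z in mm, a list of three; "rotation": the turn, a rotation vector about the tool's x, y, z in degrees, a list of three. In form: [{"claw": claw, "linear": [x, y, z], "rotation": [wx, wy, wz]}, ...]. A call has 1 to 12 rows; each row is the pose to reach, as a shift and turn from the pose commanded when the call began, along the tool's axes at that moment; what a row does not reach only later rows make up. A row lasts 1/10 s, in which the tool goes at most 50 mm and 8.59 degrees, less where a joint would pass 70% of its speed; a pose out of reach is approached as far as the arm can. A call with a gripper value outside its range is refused whole. The fingers move at their own pace and stop on an object; the grip force is fixed at half the most. Time passes only in rows, so rows that repeat a pose let the fingers close. It gives the time, the measured TCP pose, the force, the opening and the grip force at its end, in the units of the state.
- bot.sense(): the state, without advancing time (a new reading comes with each control period).
- cams.grab_frame(name): name is "scene" or "top" or "wrist"; returns a dict with "image" (420x560x3 uint8, red, green, blue), "fx", "fy", "cx", "cy" (pixels), "rvec" (rotation vector, rad) and "tvec" (3), from world to camera coordinates, as OpenCV has them; the wrist camera has in their place "hand_eye" (4x4, takes a point from camera to tool coordinates, whose origin is the TCP and whose axes are the flange's). Camera axes: x right, y down, z forward; pixel columns grow to the right and rows downward; lengths in mm; the calibration is good to about 2 mm. A picture is of the moment at which its call begins: read the wrist's pose just before it. There is no depth.
- bot.close_job(): hands the job in; it is judged then, once.
The state is a dict: "clock": time; "joints": joint angles; "joint_vel": joint speeds; "tau": joint torques, N m; "tcp_pos": TCP position; "ee_rot": TCP orientation; "wrist_force": force on the tool from outside, world axes, zero at the start; "wrist_torque": the same for the moment, N m; "finger_gap": finger opening in mm; "gripper_force": force on a finger pad.
Only numpy, scipy, OpenCV 4.12 (cv2) and the standard library are available. Lean on these libraries where they do the work, as an engineer would, in place of code of your own. Each camera call takes 0.05 s, during which the arm holds its last target. There are 200 camera calls.

## Task

Before the trolley is wheeled off, stand the empty square wooden chopstick holder upright on the narrow raised metal ledge, centred across it and between the small clip and the low lip at the ledge's end, and let go of it. Then take the sprung guard leg by the round knob of its cam lever, draw the leg out with the lever still open until its stop plate is in line with the clip (the length mark), and swing the lever fully shut while holding the leg at that mark. Finish still holding the knob, leg at the mark and lever shut - do not let go - and leave the other things on the trolley alone.

Things in the scene. Friction and masses are not known exactly. Their poses are not given: they have to be found in the camera images.
- holder_mid (a point): Centre (half-way up) of the loose wooden chopstick holder: a square open-topped cup, 52 x 52 mm, 76 mm tall, walls 6 mm, about 0.14 kg; its sides are along its x and y, z up. It starts standing on the trolley top (z = 0), so its centre is 38 mm up.
- holder: The same chopstick holder; origin at the centre of its underside.
- rack: Fixed guard rack; origin on the trolley top; y runs along the ledge, x across, z up. The ledge is a dark steel bar 40 mm wide (x -20 to 20), top 60 mm above the trolley, y = -194 to 178 mm, ending there in a lip 10 mm above the ledge top. The holder goes on the +y part, between clip and lip. The guard leg rides on the -y part and slides out towards +y. Feet 70 mm across (x).
- leg: Sliding guard leg: aluminium sleeve 50 mm wide (x) on the ledge bar, axes as the rack's. Origin: lever pivot axis at the sleeve's top, 78 mm above the trolley; the sleeve reaches from 70 mm behind (-y) to 50 mm ahead (+y) of it. Starts retracted (origin at rack y = -80 mm); slides 90 mm to +y. A spring of 3 to 4.5 N always draws it back, lever open or shut, so it returns when let go.
- plate (a point): Centre of the steel stop plate at the leg's +y end, 50 mm ahead of the lever's pivot: 56 mm wide (x), 4 mm thick (y), top 109 mm above the trolley. Moves with the leg.
- mark (a point): The length mark: on the upright blade (28 mm wide in x, 4 mm thick in y, top 105 mm above the trolley) of a small fixed metal clip on the +x side of the ledge, 47 mm from its centreline; axes as the rack's. The leg is at the mark when plate and blade have the same position along the rack's y: 40 to 80 mm of leg travel.
- cam (a joint): Cam lever angle a (rad) about a vertical hinge at the leg's origin. 0 = shut against a stop, lever along the leg; grows as it swings to the rack's +x side: knob = leg origin + 60 mm x (sin a, -cos a) in rack x, y. Starts at 0.95 to 1.15; stays where left; 2 to 3 N at the knob. Moving the knob along rack y moves the leg alone; an arc about the pivot swings the lever alone.
- knob (a point): Middle of the grip of the lever's knob, an upright round steel post of 16 mm diameter, 60 mm from the pivot. The post reaches from 89 mm (lever arm's top) to 133 mm above the trolley and this point is at 113 mm. The knob can turn between the fingers, but binds under a hard grip; turning the hand with the lever eases it.
- beaker: Bystander: round steel beaker, 60 mm wide, 85 mm tall, stands near the holder (they may have swapped places). Origin under its base.
- mortar: Bystander: white ceramic mortar bowl, 110 mm wide, 75 mm tall. Origin under its base.
- bowl_low: Bystander: two stacked steel bowls, 160 mm wide, 72 mm tall together. Origin under the base.
- spatula: Bystander: spatula lying beyond the rack, 260 mm long.
- spice: Bystander: glass spice jar, 48 mm wide, 95 mm tall. Origin under its base.
- tin: Bystander: tin can, 72 mm wide, 90 mm tall. Origin under its base.
Things that resemble listed ones, but are neither listed nor needed, are in the scene too. What is shaped like the holder but purple is not meant.

How it is judged (in metres and radians):
On the way, in this order (a step that is already met when the one before it is completed fails the run):
1. the holder stands released on the ledge between clip and lip (x of holder_mid in the frame of rack between -0.014 and 0.014 m and z of holder_mid in the frame of rack between 0.09 and 0.106 m and y of holder_mid in the frame of mark above 0.027 m and y of holder_mid in the frame of rack below 0.156 m and angle between holder_mid's own z axis and vertical below 0.1 rad and contact force between holder and rack above 0.3 N and contact force between the fingers and holder below 0.05 N and linear speed of holder below 0.03 m/s), for 0.2 s.
2. the leg is held at the mark with its lever still open (all of step 1 and y of plate in the frame of mark between -0.005 and 0.005 m and contact force between the fingers and leg above 2 N and value of joint cam above 0.7 rad), for 0.2 s.
3. the lever is shut with the leg held at the mark (all of step 1 and y of plate in the frame of mark between -0.005 and 0.005 m and contact force between the fingers and leg above 2 N and value of joint cam below 0.1 rad), for 0.2 s.
At the end, for the whole second after the job is handed in: Holder released, upright within 0.1 rad on the ledge, within 14 mm of its centreline, 27 mm or more past the mark, rack y at most 156 mm; stop plate within 5 mm of the mark along the ledge; cam lever within 0.1 rad of shut; fingers still hold the lever (over 2 N) (all of step 3); the arm keeps its last pose, push and grip.
It fails at once if lever swung past half shut with the leg more than 10 mm off the mark (value of joint cam below 0.5 rad and (y of plate in the frame of mark below -0.01 m or y of plate in the frame of mark above 0.01 m)).
It fails at once if another thing on the trolley is pushed away (distance of any of beaker, mortar, bowl_low, spatula, spice, tin from where it was at the start of the episode above 0.03 m).
It fails at once if another thing on the trolley is tipped over (angle between any of beaker, mortar, bowl_low, spice, tin's own z axis and vertical above 0.4 rad).
It also fails if it takes over 58 s, if anything falls off the work surface, if the arm or the gripper's body presses on something with over 40 N, if the wrist force passes 120 N, or if a joint passes its speed limit or range.

## Working session

There is one attempt and no reset: what is moved stays moved. The work goes in short steps, Python scripts to look and compute and a tool call to move; the robot and the scene stay as the last step left them, time stands still between calls to the robot, and variables do not carry over. Pictures are saved under pics/ and viewed, at most 10 in all, crops included, and the job is handed in when it is done.

Besides the shell and the picture viewer there is one more tool, called after "Call:" by a JSON object that holds its "api" and its "payload", one argument or row to a line. carry_out: Moves the arm, as the interface text tells. Its arguments: {"type":"object","properties":{"motion":{"type":"array","items":{"type":"object","properties":{"claw":{"type":"number"},"linear":{"type":"array","items":{"type":"number"}},"rotation":{"type":"array","items":{"type":"number"}}}}}},"required":["motion"]}

```bash
mkdir -p pics; ls; cat > h.py <<'E'
import numpy as np,cv2
from workcell import bot,cams
def grab(n,f):
    s=bot.sense(); d=cams.grab_frame(n); cv2.imwrite('pics/'+f,d['image'][:,:,::-1])
    import pickle; d['s']=s; pickle.dump(d,open('pics/'+f+'.pkl','wb')); return d
def load(f):
    import pickle; return pickle.load(open('pics/'+f+'.pkl','rb'))
def cam(d):  # R (cam->world), C
    if 'rvec' in d:
        R=cv2.Rodrigues(np.array(d['rvec'],float))[0]; return R.T,-R.T@np.array(d['tvec'],float).ravel()
    H=np.array(d['hand_eye']); E=np.array(d['s']['ee_rot']); return E@H[:3,:3],E@H[:3,3]+np.array(d['s']['tcp_pos'])
def ray(d,u,v):
    R,C=cam(d); return C,R@np.array([(u-d['cx'])/d['fx'],(v-d['cy'])/d['fy'],1])
def onz(d,u,v,z):
    C,r=ray(d,u,v); return C+r*(z-C[2])/r[2]
def proj(d,P):
    R,C=cam(d); p=(np.atleast_2d(P)-C)@R; return np.c_[d['fx']*p[:,0]/p[:,2]+d['cx'],d['fy']*p[:,1]/p[:,2]+d['cy']]
E
python3 - <<'E'
from h import *
a=grab('scene','s0.png');b=grab('top','t0.png')
for d in(a,b): print(cam(d)[1],d['fx'])
s=bot.sense();print(s['clock'],s['ee_rot'],s['wrist_force'])
E
```

```text
pics
[1209.01407391 -434.15631479  866.07873845] 445.58715401283337
[ 416.76278573    8.12605271 1238.79056158] 384.9138147325067
0.1 [[ 9.72099945e-01  2.34566769e-01 -3.57805540e-04]
 [ 2.34567034e-01 -9.72099157e-01  1.23899853e-03]
 [-5.71945824e-05 -1.28835979e-03 -9.99999168e-01]] [-0.79555948 -0.00247641 -0.02871503]
```

View pics/s0.png

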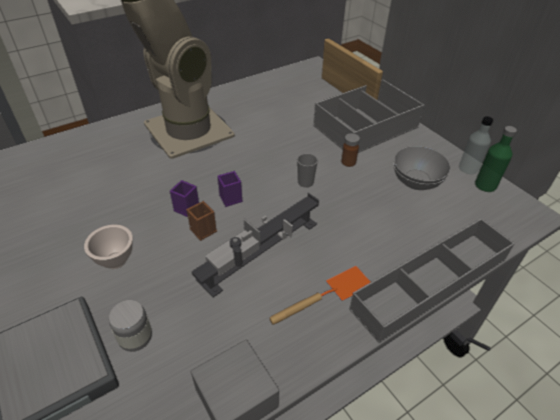

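View pics/t0.png

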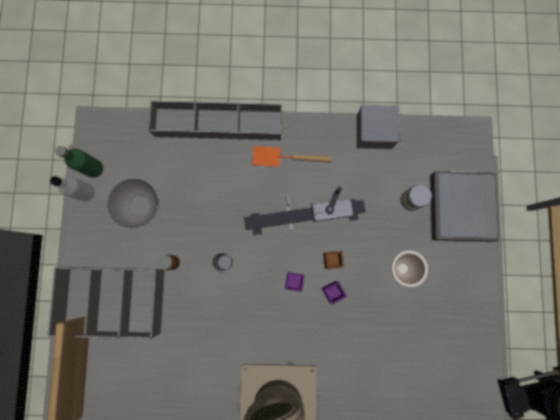

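The scene view (s0) shows the brown wooden holder at (202,221), and two purple lookalikes at (184,198) and (230,188). In the top view (t0) the brown one is at (333,260), the purple ones at (295,282) and (334,292). Brown fits "wooden"; the purple ones are excluded. The rack runs from (249,222) to (362,207) in t0, with the knob near (336,190). I'll enlarge both views to confirm.

```bash
python3 - <<'E'
import cv2,numpy as np
b=cv2.imread('pics/t0.png')[175:305,235:380];a=cv2.imread('pics/s0.png')[165:300,170:330]
A=cv2.resize(a,None,fx=5,fy=5,interpolation=2)[:, :800]
B=cv2.resize(b,None,fx=4.5,fy=4.5,interpolation=2)
A=cv2.resize(a,(400*1,338),interpolation=2)
o=np.zeros((600,800,3),np.uint8)
cv2.imwrite('pics/c_top.png',np.clip(cv2.resize(b,(669,600),interpolation=2)*1.5,0,255))
cv2.imwrite('pics/c_sc.png',np.clip(cv2.resize(a,(711,600),interpolation=2)*1.5,0,255))
E
```

```text
[ WARN:0@0.031] global loadsave.cpp:1063 imwrite_ Unsupported depth image for selected encoder is fallbacked to CV_8U.
```

View pics/c_top.png

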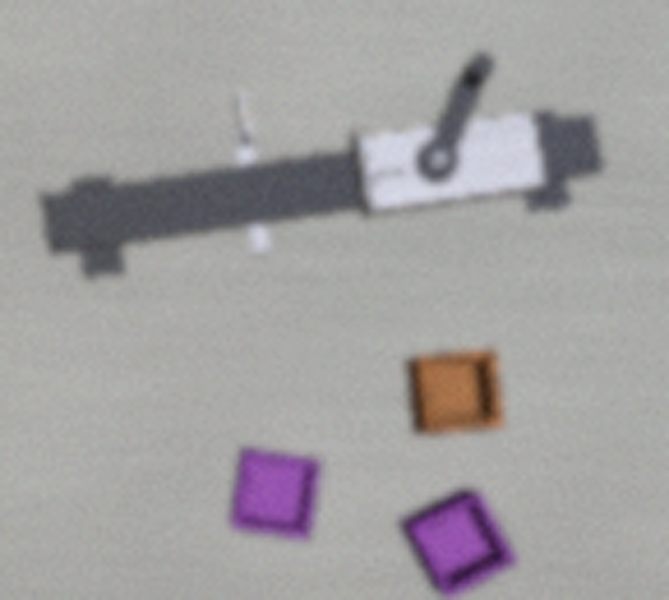

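View pics/c_sc.png

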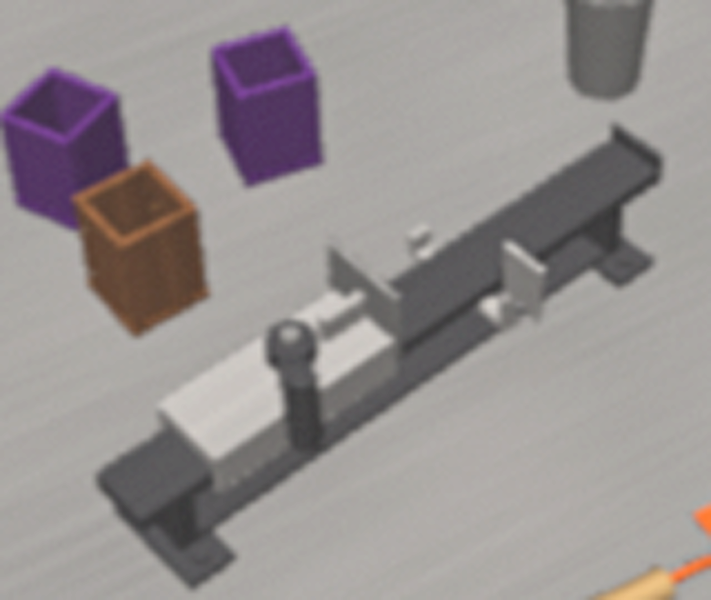

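The brown open cup is the holder: c_top (456,391), i.e. t0 (333,260). Rack in c_top: lip end is on the left at (47,225) and the other end at (600,146). The clip blade is at (243,120), the plate at (362,175) and the knob at (482,63).

```bash
cat >> h.py <<'E'
def rot_a(s): E=np.array(s['ee_rot']); return np.degrees(np.arctan2(E[1,0],E[0,0]))
E
python3 - <<'E'
from h import *
d=load('t0.png')
def P(u,v,z): return onz(d,235+(u+.5)*.21674-.5,175+(v+.5)*.21667-.5,z)
h=np.array([P(*c,76) for c in[(408,358),(495,350),(503,425),(417,432)]]);print('holder',h.mean(0),[np.degrees(np.arctan2(*(h[i]-h[j])[[1,0]])) for i,j in((0,1),(3,2),(0,3),(1,2))])
L=[P(42,197,65),P(52,252,65)];R=[P(597,117,60),P(603,175,60)]
l=np.mean(L,0);r=np.mean(R,0);print('rack',l,r,np.linalg.norm((l-r)[:2]),np.degrees(np.arctan2(*(l-r)[:2][::-1])))
print('knob',P(482,63,130),'pivot',P(436,160,85),'blade',P(240,95,105),P(245,145,105),'plate',P(357,135,109),P(367,212,109))
img=cv2.cvtColor(d['image'],cv2.COLOR_RGB2HSV)
m=((img[...,0]<20)&(img[...,1]>120)).astype(np.uint8);n,_,st,c=cv2.connectedComponentsWithStats(m)
for i in range(1,n):
  if st[i,4]>40:print(st[i],c[i])
w=grab('wrist','w0.png');print(np.round(w['hand_eye'],3),w['fx'],w['cx'],w['cy'])
s=bot.sense();print(s['tcp_pos'],rot_a(s))
E
```

```text
holder [ 439.46755051 -157.51537302   76.        ] [np.float64(96.64809575665839), np.float64(96.00672164412285), np.float64(7.631980705942604), np.float64(6.439298105688167)]
rack [543.07979363 113.62782129  65.        ] [ 606.19156703 -255.57589257   60.        ] 374.55904510399955 99.70039608160864
knob [ 646.3498465  -164.83423468  130.        ] pivot [ 590.02475538 -142.00058877   85.        ] blade [626.28527303 -11.85687682 105.        ] [593.61093369 -15.83881626 105.        ] plate [601.37591897 -87.77071944 109.        ] [551.60144502 -94.93052812 109.        ]
[253 146  29  21 510] [266.36666667 155.90392157]
[325 252  18  16 247] [333.3805668  259.41295547]
[172 256   7  13  55] [174.65454545 262.        ]
[[-1.00000e-03 -9.67000e-01 -2.56000e-01  7.07460e+01]
 [ 1.00000e+00 -1.00000e-03  0.00000e+00 -1.13400e+00]
 [-0.00000e+00 -2.56000e-01  9.67000e-01 -1.62075e+02]
 [ 0.00000e+00  0.00000e+00  0.00000e+00  1.00000e+00]] 292.60978145280797 280.2899530549878 210.93690826706558
[ 146.55078069 -607.27923564  221.94990288] 13.567133447431836
```

Call:
{"api": "carry_out", "payload": {
  "motion": [
    {"claw": 100, "linear": [443, -415, -78], "rotation": [0, 0, 4]},
    {"claw": 100, "linear": [443, -415, -78], "rotation": [0, 0, 4]},
    {"claw": 100, "linear": [443, -415, -78], "rotation": [0, 0, 4]},
    {"claw": 100, "linear": [443, -415, -78], "rotation": [0, 0, 4]},
    {"claw": 100, "linear": [443, -415, -78], "rotation": [0, 0, 4]},
    {"claw": 100, "linear": [443, -415, -78], "rotation": [0, 0, 4]},
    {"claw": 100, "linear": [443, -415, -78], "rotation": [0, 0, 4]},
    {"claw": 100, "linear": [443, -415, -78], "rotation": [0, 0, 4]},
    {"claw": 100, "linear": [443, -415, -78], "rotation": [0, 0, 4]},
    {"claw": 100, "linear": [443, -415, -78], "rotation": [0, 0, 4]},
    {"claw": 100, "linear": [443, -415, -78], "rotation": [0, 0, 4]},
    {"claw": 100, "linear": [443, -415, -78], "rotation": [0, 0, 4]}
  ]
}}

```text
clock: 1.35
tcp_pos: [473.9, -108.3, 299.4]
ee_rot: [[0.986, 0.166, 0.0], [0.166, -0.986, -0.001], [0.0, 0.001, -1.0]]
wrist_force: [1.1, -0.6, 0.1]
finger_gap: 87.1
gripper_force: 0.0
```

Call:
{"api": "carry_out", "payload": {
  "motion": [
    {"claw": 100, "linear": [0, 0, 0], "rotation": [0, 0, 0]},
    {"claw": 100, "linear": [0, 0, 0], "rotation": [0, 0, 0]},
    {"claw": 100, "linear": [0, 0, 0], "rotation": [0, 0, 0]}
  ]
}}

```text
clock: 1.65
tcp_pos: [472.8, -111.3, 298.6]
ee_rot: [[0.986, 0.165, -0.001], [0.165, -0.986, -0.0], [-0.001, 0.0, -1.0]]
wrist_force: [-0.1, -0.0, -0.8]
finger_gap: 87.1
gripper_force: 0.0
```

```bash
python3 - <<'E'
from h import *
w=grab('wrist','w1.png');s=w['s'];print(s['tcp_pos'],rot_a(s))
cv2.imwrite('pics/w1b.png',np.clip(cv2.resize(w['image'][:,:,::-1],(800,600),interpolation=2)*1.4,0,255).astype(np.uint8))
E
```

```text
[ 472.77019586 -111.34596534  298.61460546] 9.473074242977264
```

View pics/w1b.png

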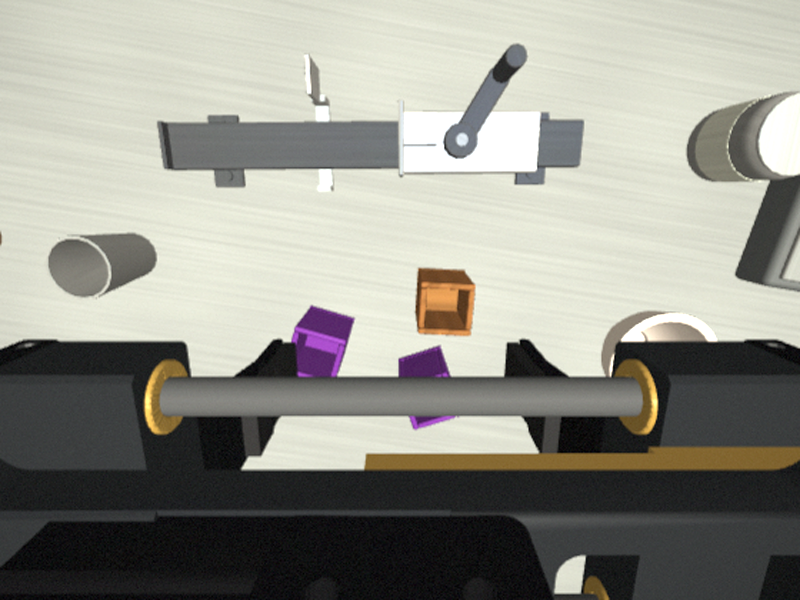

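w1b shows the holder rim with corners about (417,281), (474,281), (474,334) and (417,334). The lip end is at (160,145), the rack end at (582,143), the blade top edge at (306,56)-(308,95), the plate top at (401,100)-(402,176), and the knob top at (515,54). Next I'll refine these with the calibration.

```bash
cat > m.py <<'E'
from h import *
d=load('w1.png')
def P(u,v,z): return onz(d,(u+.5)*.7-.5,(v+.5)*.7-.5,z)
img=cv2.cvtColor(d['image'],cv2.COLOR_RGB2HSV)
m=((img[...,0]<20)&(img[...,1]>100)).astype(np.uint8);m[:175]=0;m[240:]=0
n,_,st,c=cv2.connectedComponentsWithStats(m);print(st[st[:,4]>200]/.7)
h=np.array([P(*q,76) for q in[(417,281),(474,281),(472,334),(418,334)]]);print('holder',h.mean(0),'yaw',np.degrees(np.arctan2(*(h[0]-h[1])[[1,0]]))-90)
L=np.mean([P(159,121,70),P(164,169,70)],0);R=np.mean([P(582,121,60),P(582,166,60)],0)
v=(L-R)[:2];n=v/np.linalg.norm(v);yaw=np.degrees(np.arctan2(n[1],n[0]))-90
print('len',np.linalg.norm(v),'yaw',yaw)
ey=n;ex=np.array([n[1],-n[0]])
O=(R[:2]+194*ey+L[:2]-178*ey)/2;print('O',O)
def rk(p): q=p[:2]-O;return np.round([q@ex,q@ey],1)
for nm,q in dict(blade1=(306,56,105),blade2=(308,95,105),plate1=(401,101,109),plate2=(402,176,109),knob=(515,54,133),piv=(461,140,89),sleeveL=(541,111,78),sleeveR=(541,171,78),b1=(300,121,60),b2=(300,169,60)).items(): p=P(*q);print(nm,p,rk(p))
E
python3 m.py
```

```text
[[0.00000000e+00 0.00000000e+00 8.00000000e+02 6.00000000e+02
  3.33530000e+05]
 [4.15714286e+02 2.68571429e+02 6.00000000e+01 6.71428571e+01
  2.47000000e+03]]
holder [ 442.30411953 -158.49239216   76.        ] yaw 9.386583634826692
len 373.7507426205591 yaw 9.746496269017427
O [576.24589697 -61.30937962]
blade1 [628.2883816  -11.45410492 105.        ] [59.7 40.3]
blade2 [601.49250772 -15.86323624 105.        ] [32.6 40.5]
plate1 [608.33182221 -88.06650998 109.        ] [ 27.1 -31.8]
plate2 [553.73177552 -97.92825178 109.        ] [-28.4 -32.3]
knob [ 646.69770712 -162.65496266  133.        ] [  52.3 -111.8]
piv [ 590.79789887 -141.73655456   89.        ] [  0.7 -81.7]
sleeveL [ 625.80912695 -205.11250714   78.        ] [  24.5 -150.1]
sleeveR [ 578.70686694 -217.13951008   78.        ] [ -24. -154.]
b1 [586.74170134  -0.65154162  60.        ] [20.6 58. ]
b2 [546.13448841  -4.81541044  60.        ] [-20.1  60.8]
```

Call:
{"api": "carry_out", "payload": {
  "motion": [
    {"claw": 80, "linear": [-38, 41, 50], "rotation": [0, 0, 0]},
    {"claw": 80, "linear": [-38, 41, 50], "rotation": [0, 0, 0]},
    {"claw": 80, "linear": [-38, 41, 100], "rotation": [0, 0, 0]},
    {"claw": 80, "linear": [-38, 41, 145], "rotation": [0, 0, 0]},
    {"claw": 80, "linear": [-38, 41, 185], "rotation": [0, 0, 0]},
    {"claw": 80, "linear": [-38, 41, 195], "rotation": [0, 0, 0]},
    {"claw": 80, "linear": [-38, 41, 195], "rotation": [0, 0, 0]},
    {"claw": 80, "linear": [-38, 41, 195], "rotation": [0, 0, 0]}
  ]
}}

```text
clock: 2.5
tcp_pos: [443.7, -157.7, 105.9]
ee_rot: [[0.986, 0.165, 0.002], [0.165, -0.986, -0.001], [0.002, 0.001, -1.0]]
wrist_force: [0.3, 0.5, 1.2]
finger_gap: 69.4
gripper_force: 0.0
```

```bash
python3 - <<'E'
from h import *
w=grab('wrist','w2.png');s=w['s'];print(s['tcp_pos'],rot_a(s))
E
```

```text
[ 443.73120763 -157.68428541  105.86989533] 9.51768984704349
```

View pics/w2.png

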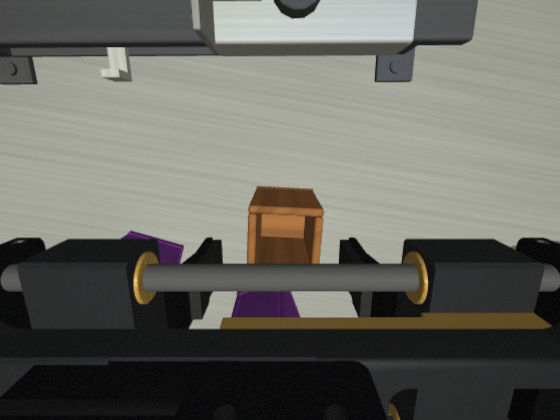

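w2 shows the brown holder at columns 248-322, between the fingertips at 215 and 345. I'll descend and grip.

Call:
{"api": "carry_out", "payload": {
  "motion": [
    {"claw": 80, "linear": [-1, 0, 35], "rotation": [0, 0, 0]},
    {"claw": 80, "linear": [-1, 0, 70], "rotation": [0, 0, 0]},
    {"claw": 80, "linear": [-1, 0, 70], "rotation": [0, 0, 0]},
    {"claw": 80, "linear": [-1, 0, 70], "rotation": [0, 0, 0]},
    {"claw": 30, "linear": [-1, 0, 70], "rotation": [0, 0, 0]},
    {"claw": 30, "linear": [-1, 0, 70], "rotation": [0, 0, 0]},
    {"claw": 30, "linear": [-1, 0, 70], "rotation": [0, 0, 0]},
    {"claw": 30, "linear": [-1, 0, 70], "rotation": [0, 0, 0]},
    {"claw": 30, "linear": [-1, 0, 70], "rotation": [0, 0, 0]},
    {"claw": 30, "linear": [-1, 0, 70], "rotation": [0, 0, 0]}
  ]
}}

```text
clock: 3.55
tcp_pos: [442.8, -157.9, 35.4]
ee_rot: [[0.986, 0.166, 0.002], [0.166, -0.986, -0.002], [0.002, 0.002, -1.0]]
wrist_force: [-1.1, -1.1, 8.7]
finger_gap: 52.2
gripper_force: 29.7
```

Call:
{"api": "carry_out", "payload": {
  "motion": [
    {"claw": 30, "linear": [0, 0, -30], "rotation": [0, 0, 0]},
    {"claw": 30, "linear": [0, 0, -70], "rotation": [0, 0, 0]},
    {"claw": 30, "linear": [0, 0, -110], "rotation": [0, 0, 0]},
    {"claw": 30, "linear": [10, -13, -125], "rotation": [0, 0, 0]},
    {"claw": 30, "linear": [35, -45, -125], "rotation": [0, 0, 0]},
    {"claw": 30, "linear": [60, -77, -125], "rotation": [0, 0, 0]},
    {"claw": 30, "linear": [85, -109, -125], "rotation": [0, 0, 0]},
    {"claw": 30, "linear": [110, -141, -125], "rotation": [0, 0, 0]},
    {"claw": 30, "linear": [135, -172, -125], "rotation": [0, 0, 0]},
    {"claw": 30, "linear": [147, -188, -125], "rotation": [0, 0, 0]},
    {"claw": 30, "linear": [147, -188, -125], "rotation": [0, 0, 0]},
    {"claw": 30, "linear": [147, -188, -125], "rotation": [0, 0, 0]}
  ]
}}

```text
clock: 4.75
tcp_pos: [555.1, 52.7, 158.8]
ee_rot: [[0.986, 0.167, -0.001], [0.167, -0.986, -0.0], [-0.001, 0.0, -1.0]]
wrist_force: [0.1, -0.1, -1.2]
finger_gap: 52.3
gripper_force: 29.7
```

```bash
python3 - <<'E'
from h import *
w=grab('wrist','w3.png');s=w['s'];print(s['tcp_pos'],rot_a(s))
O=np.array([576.2,-61.3]);a=np.radians(9.75);ex=np.array([np.cos(a),np.sin(a)]);ey=np.array([-ex[1],ex[0]])
q=np.array(s['tcp_pos'])[:2]-O;print(q@ex,q@ey)
E
```

```text
[555.06703585  52.70549626 158.7683499 ] 9.612048545027882
-1.5209466329147499 115.93766460004187
```

View pics/w3.png

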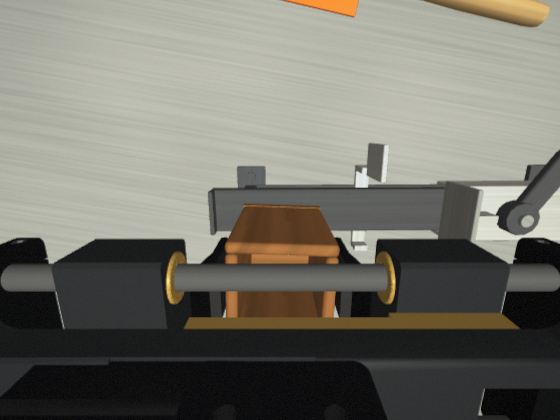

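```bash
python3 - <<'E'
from h import *
d=load('w3.png');O=np.array([576.2,-61.3]);a=np.radians(9.75);ex=np.array([np.cos(a),np.sin(a)]);ey=np.array([-ex[1],ex[0]])
for n,u,v,z in(('bot L',245,206,123),('bot R',321,207,123),('top L',229,247,199),('top R',338,252,199),('ledge front',280,188,60),('ledge fr2',430,186,60),('ledge back R',430,231,60),('lip top in',216,190,70),('lip top out',210,190,70),('blade top',369,144,105),('blade top2',370,178,105)):
  p=onz(d,u,v,z)[:2]-O;print(n,np.round([p@ex,p@ey],1))
E
```

```text
bot L [ 20.4 141.6]
bot R [19.5 88.7]
top L [ 20.4 139.9]
top R [17.8 91.3]
ledge front [ 21.4 117.3]
ledge fr2 [ 22.7 -18. ]
ledge back R [-20.1 -23.5]
lip top in [ 21.7 173. ]
lip top out [ 21.7 178.2]
blade top [61.5 53.1]
blade top2 [36.9 50.5]
```

Call:
{"api": "carry_out", "payload": {
  "motion": [
    {"claw": 30, "linear": [6, 0, 20], "rotation": [0, 0, 0]},
    {"claw": 30, "linear": [6, 0, 40], "rotation": [0, 0, 0]},
    {"claw": 30, "linear": [6, 0, 52], "rotation": [0, 0, 0]},
    {"claw": 30, "linear": [6, 0, 58], "rotation": [0, 0, 0]},
    {"claw": 30, "linear": [6, 0, 61], "rotation": [0, 0, 0]},
    {"claw": 30, "linear": [6, 0, 62], "rotation": [0, 0, 0]},
    {"claw": 30, "linear": [6, 0, 62], "rotation": [0, 0, 0]}
  ]
}}

```text
clock: 5.5
tcp_pos: [561.7, 53.7, 97.6]
ee_rot: [[0.986, 0.166, 0.001], [0.166, -0.986, -0.0], [0.001, 0.0, -1.0]]
wrist_force: [-0.3, 0.4, -1.8]
finger_gap: 52.0
gripper_force: 29.7
```

Still about 2 mm above the ledge.

Call:
{"api": "carry_out", "payload": {
  "motion": [
    {"claw": 30, "linear": [0, 0, 1], "rotation": [0, 0, 0]},
    {"claw": 30, "linear": [0, 0, 2], "rotation": [0, 0, 0]},
    {"claw": 30, "linear": [0, 0, 3], "rotation": [0, 0, 0]},
    {"claw": 30, "linear": [0, 0, 3], "rotation": [0, 0, 0]}
  ]
}}

```text
clock: 5.9
tcp_pos: [561.8, 53.8, 95.5]
ee_rot: [[0.986, 0.166, 0.001], [0.166, -0.986, -0.001], [0.001, 0.001, -1.0]]
wrist_force: [-4.7, -1.3, 11.8]
finger_gap: 52.0
gripper_force: 29.7
```

Call:
{"api": "carry_out", "payload": {
  "motion": [
    {"claw": 65, "linear": [0, 0, 0], "rotation": [0, 0, 0]},
    {"claw": 78, "linear": [0, 0, 0], "rotation": [0, 0, 0]},
    {"claw": 78, "linear": [0, 0, 0], "rotation": [0, 0, 0]},
    {"claw": 78, "linear": [0, 0, 0], "rotation": [0, 0, 0]},
    {"claw": 78, "linear": [0, 0, -10], "rotation": [0, 0, 0]},
    {"claw": 78, "linear": [0, 0, -40], "rotation": [0, 0, 0]},
    {"claw": 78, "linear": [0, 0, -80], "rotation": [0, 0, 0]},
    {"claw": 78, "linear": [0, 0, -110], "rotation": [0, 0, 0]},
    {"claw": 78, "linear": [0, 0, -110], "rotation": [0, 0, 0]},
    {"claw": 78, "linear": [0, 0, -110], "rotation": [0, 0, 0]}
  ]
}}

```text
clock: 6.9
tcp_pos: [561.6, 53.8, 204.9]
ee_rot: [[0.986, 0.166, 0.002], [0.166, -0.986, -0.0], [0.001, 0.001, -1.0]]
wrist_force: [0.2, -0.5, 0.1]
finger_gap: 68.4
gripper_force: 0.0
```

```bash
python3 - <<'E'
from h import *
print(np.round(bot.sense()['joints'],3))
E
```

```text
[ 0.43   0.286 -0.72   1.622  0.194  1.306 -1.724]
```

Call:
{"api": "carry_out", "payload": {
  "motion": [
    {"claw": 78, "linear": [0, 0, -35], "rotation": [0, 0, -8]},
    {"claw": 78, "linear": [3, 30, -35], "rotation": [0, 0, -16]},
    {"claw": 78, "linear": [6, 60, -35], "rotation": [0, 0, -24]},
    {"claw": 78, "linear": [9, 90, -35], "rotation": [0, 0, -32]},
    {"claw": 78, "linear": [12, 120, -35], "rotation": [0, 0, -40]},
    {"claw": 78, "linear": [15, 150, -35], "rotation": [0, 0, -48]},
    {"claw": 78, "linear": [18, 180, -35], "rotation": [0, 0, -56]},
    {"claw": 78, "linear": [21, 210, -35], "rotation": [0, 0, -64]},
    {"claw": 78, "linear": [24, 240, -35], "rotation": [0, 0, -72]},
    {"claw": 78, "linear": [26, 265, -35], "rotation": [0, 0, -80]},
    {"claw": 78, "linear": [28, 287, -35], "rotation": [0, 0, -88]},
    {"claw": 78, "linear": [28, 287, -35], "rotation": [0, 0, -90]}
  ]
}}

```text
clock: 8.1
tcp_pos: [635.9, -228.9, 236.5]
ee_rot: [[-0.167, 0.986, -0.003], [0.986, 0.167, 0.0], [0.001, -0.003, -1.0]]
wrist_force: [-0.9, -0.2, -0.5]
finger_gap: 67.8
gripper_force: 0.0
```

Call:
{"api": "carry_out", "payload": {
  "motion": [
    {"claw": 78, "linear": [0, 0, 0], "rotation": [0, 0, 0]},
    {"claw": 78, "linear": [0, 0, 0], "rotation": [0, 0, 0]},
    {"claw": 78, "linear": [0, 0, 0], "rotation": [0, 0, 0]}
  ]
}}

```text
clock: 8.4
tcp_pos: [636.5, -223.8, 238.7]
ee_rot: [[-0.166, 0.986, -0.001], [0.986, 0.166, 0.0], [0.0, -0.0, -1.0]]
wrist_force: [0.5, 1.0, -0.2]
finger_gap: 68.0
gripper_force: 0.0
```

```bash
python3 - <<'E'
from h import *
w=grab('wrist','w4.png');s=w['s'];print(s['clock'],s['tcp_pos'],rot_a(s),np.round(s['joints'],2))
cv2.imwrite('pics/w4b.png',np.clip(cv2.resize(w['image'][:,:,::-1],(800,600),interpolation=2)*1.4,0,255).astype(np.uint8))
E
```

```text
8.4 [ 636.54337344 -223.81493991  238.74940693] 99.57049515659139 [ 0.8   0.56 -0.81  1.25  0.39  1.49  0.2 ]
```

View pics/w4b.png

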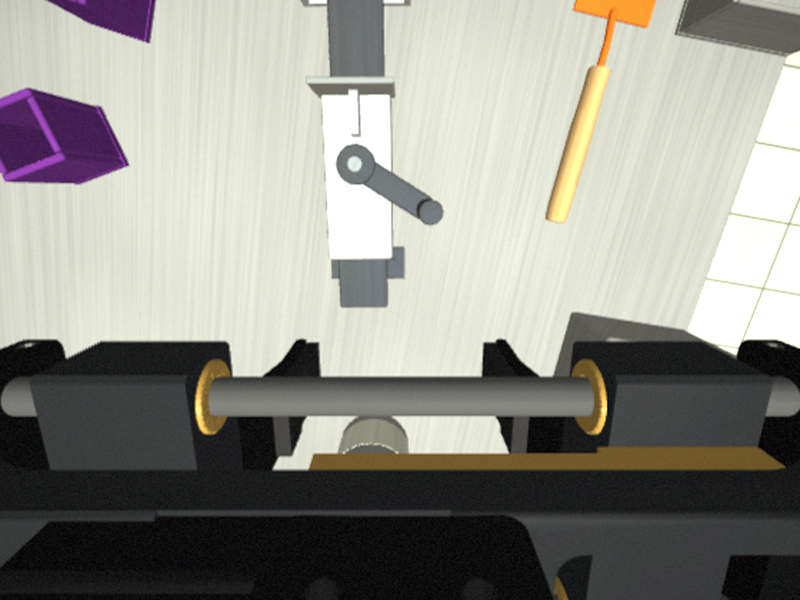

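w4b shows the knob top at (431,211), pivot at (355,164), plate at (350,80), and the tin's edge well behind at (375,440).

```bash
python3 - <<'E'
from h import *
d=load('w4.png');t=load('t0.png')
s=lambda u,v,z:onz(d,(u+.5)*.7-.5,(v+.5)*.7-.5,z)
print('knob',s(431,211,133),'piv',s(355,164,93),'plate',s(307,79,109),s(394,79,109),'tin',onz(t,419,196,90))
E
```

```text
knob [ 646.37459169 -162.67582943  133.        ] piv [ 591.06485039 -141.1380009    93.        ] plate [555.87149572 -96.07489843 109.        ] [610.17209657 -86.99422976 109.        ] tin [ 637.11858137 -414.35178307   90.        ]
```

Call:
{"api": "carry_out", "payload": {
  "motion": [
    {"claw": 78, "linear": [30, 10, 15], "rotation": [0, 0, 0]},
    {"claw": 78, "linear": [58.5, 20, 30], "rotation": [0, 0, 0]},
    {"claw": 78, "linear": [58.5, 20, 60], "rotation": [0, 0, 0]},
    {"claw": 78, "linear": [58.5, 20, 90], "rotation": [0, 0, 0]},
    {"claw": 78, "linear": [58.5, 20, 120], "rotation": [0, 0, 0]},
    {"claw": 78, "linear": [58.5, 20, 138], "rotation": [0, 0, 0]},
    {"claw": 78, "linear": [58.5, 20, 142], "rotation": [0, 0, 0]},
    {"claw": 78, "linear": [58.5, 20, 142], "rotation": [0, 0, 0]},
    {"claw": 78, "linear": [58.5, 20, 142], "rotation": [0, 0, 0]}
  ]
}}

```text
clock: 9.35
tcp_pos: [647.6, -163.6, 98.7]
ee_rot: [[-0.166, 0.986, 0.002], [0.986, 0.166, -0.0], [-0.001, 0.002, -1.0]]
wrist_force: [0.1, 0.4, -0.4]
finger_gap: 68.3
gripper_force: 0.0
```

Call:
{"api": "carry_out", "payload": {
  "motion": [
    {"claw": 40, "linear": [1, -1, 2], "rotation": [0, 0, 0]},
    {"claw": 25, "linear": [1, -1, 2], "rotation": [0, 0, 0]},
    {"claw": 10, "linear": [1, -1, 2], "rotation": [0, 0, 0]},
    {"claw": 5, "linear": [1, -1, 2], "rotation": [0, 0, 0]},
    {"claw": 5, "linear": [1, -1, 2], "rotation": [0, 0, 0]},
    {"claw": 5, "linear": [1, -1, 2], "rotation": [0, 0, 0]},
    {"claw": 5, "linear": [1, -1, 2], "rotation": [0, 0, 0]},
    {"claw": 5, "linear": [1, -1, 2], "rotation": [0, 0, 0]}
  ]
}}

```text
clock: 10.15
tcp_pos: [645.5, -162.8, 95.0]
ee_rot: [[-0.166, 0.986, -0.0], [0.986, 0.166, -0.0], [-0.0, -0.0, -1.0]]
wrist_force: [-0.4, 0.4, 0.9]
finger_gap: 15.5
gripper_force: 30.0
```

```bash
python3 - <<'E'
from h import *
w=grab('wrist','w5.png');s=w['s'];print(s['clock'],s['tcp_pos'],rot_a(s),s['wrist_force'],s['finger_gap'])
cv2.imwrite('pics/w5b.png',np.clip(cv2.resize(w['image'][:,:,::-1],(800,600),interpolation=2)*1.4,0,255).astype(np.uint8))
E
```

```text
10.15 [ 645.48296945 -162.84554618   95.00263622] 99.56441032077062 [-0.37758023  0.3925698   0.90834871] 15.506645352251885
```

View pics/w5b.png

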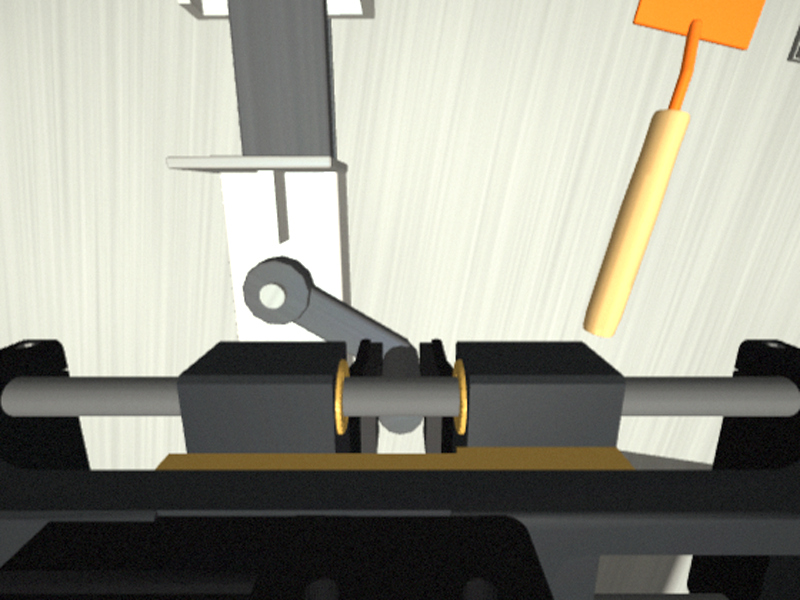

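w5b shows the knob held between the fingers, the plate at row 160 and the pivot at (272,296). I'll draw the leg out along the tool's x axis.

Call:
{"api": "carry_out", "payload": {
  "motion": [
    {"claw": 5, "linear": [8, 0, 0], "rotation": [0, 0, 0]},
    {"claw": 5, "linear": [18, 0, 0], "rotation": [0, 0, 0]},
    {"claw": 5, "linear": [28, 0, 0], "rotation": [0, 0, 0]},
    {"claw": 5, "linear": [38, 0, 0], "rotation": [0, 0, 0]},
    {"claw": 5, "linear": [48, 0, 0], "rotation": [0, 0, 0]},
    {"claw": 5, "linear": [58, 0, 0], "rotation": [0, 0, 0]},
    {"claw": 5, "linear": [66, 0, 0], "rotation": [0, 0, 0]},
    {"claw": 5, "linear": [71, 0, 0], "rotation": [0, 0, 0]},
    {"claw": 5, "linear": [72, 0, 0], "rotation": [0, 0, 0]},
    {"claw": 5, "linear": [72, 0, 0], "rotation": [0, 0, 0]},
    {"claw": 5, "linear": [72, 0, 0], "rotation": [0, 0, 0]},
    {"claw": 5, "linear": [72, 0, 0], "rotation": [0, 0, 0]}
  ]
}}

```text
clock: 11.4
tcp_pos: [633.6, -92.2, 95.0]
ee_rot: [[-0.166, 0.986, 0.0], [0.986, 0.166, -0.0], [-0.0, 0.0, -1.0]]
wrist_force: [1.6, -3.4, 0.3]
finger_gap: 15.0
gripper_force: 30.0
```

```bash
python3 - <<'E'
from h import *
w=grab('wrist','w6.png');s=w['s'];print(s['clock'],s['tcp_pos'],rot_a(s),s['wrist_force'],s['finger_gap'])
q=np.array(s['tcp_pos'])[:2]-[645.48,-162.85];a=np.radians(9.75);print('along y',q@[-np.sin(a),np.cos(a)],'x',q@[np.cos(a),np.sin(a)])
c=w['image'][:240,100:480,::-1]
cv2.imwrite('pics/w6b.png',np.clip(cv2.resize(c,(760,480),interpolation=2)*1.4,0,255).astype(np.uint8))
E
```

```text
11.4 [633.61196219 -92.20707031  95.03274922] 99.537645058963 [ 1.5990874  -3.36916083  0.27039366] 15.006018493065783
along y 71.63241370086232 x 0.26672851665874603
```

View pics/w6b.png

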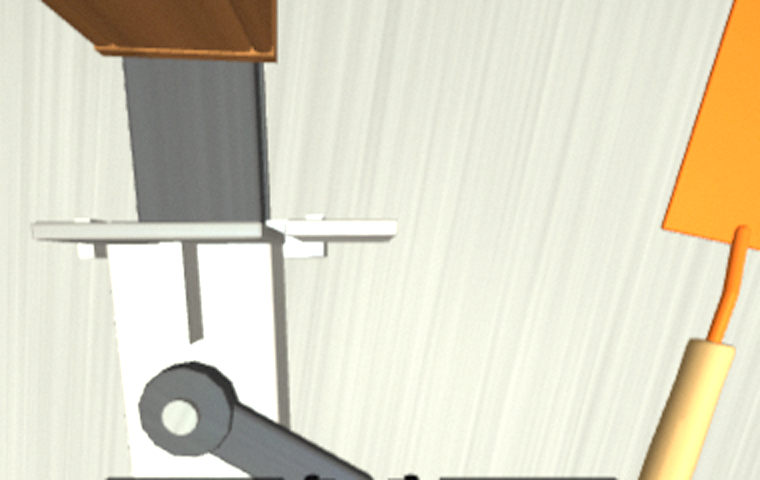

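w6b shows the plate top at rows 223-238 and the blade top at rows 220-236, at about 4 px/mm, so they are in line within about 0.5 mm. The holder sits squarely on the ledge beyond them, about 2 mm off its centreline. Next I'll work out the arc.

```bash
python3 - <<'E'
import numpy as np
a0=59.
for a in np.arange(56,-3,-3): print(a, [round(-60*(np.cos(np.radians(a))-np.cos(np.radians(a0))),1),round(60*(np.sin(np.radians(a))-np.sin(np.radians(a0))),1)],a0-a)
E
```

```text
56 [np.float64(-2.6), np.float64(-1.7)] 3.0
53 [np.float64(-5.2), np.float64(-3.5)] 6.0
50 [np.float64(-7.7), np.float64(-5.5)] 9.0
47 [np.float64(-10.0), np.float64(-7.5)] 12.0
44 [np.float64(-12.3), np.float64(-9.8)] 15.0
41 [np.float64(-14.4), np.float64(-12.1)] 18.0
38 [np.float64(-16.4), np.float64(-14.5)] 21.0
35 [np.float64(-18.2), np.float64(-17.0)] 24.0
32 [np.float64(-20.0), np.float64(-19.6)] 27.0
29 [np.float64(-21.6), np.float64(-22.3)] 30.0
26 [np.float64(-23.0), np.float64(-25.1)] 33.0
23 [np.float64(-24.3), np.float64(-28.0)] 36.0
20 [np.float64(-25.5), np.float64(-30.9)] 39.0
17 [np.float64(-26.5), np.float64(-33.9)] 42.0
14 [np.float64(-27.3), np.float64(-36.9)] 45.0
11 [np.float64(-28.0), np.float64(-40.0)] 48.0
8 [np.float64(-28.5), np.float64(-43.1)] 51.0
5 [np.float64(-28.9), np.float64(-46.2)] 54.0
2 [np.float64(-29.1), np.float64(-49.3)] 57.0
-1 [np.float64(-29.1), np.float64(-52.5)] 60.0
```

Call:
{"api": "carry_out", "payload": {
  "motion": [
    {"claw": 5, "linear": [0, 0, 0], "rotation": [0, 0, 0]},
    {"claw": 5, "linear": [0, 0, 0], "rotation": [0, 0, 0]},
    {"claw": 5, "linear": [-2.6, -1.7, 0], "rotation": [0, 0, 3]},
    {"claw": 5, "linear": [-5.2, -3.5, 0], "rotation": [0, 0, 6]},
    {"claw": 5, "linear": [-7.7, -5.5, 0], "rotation": [0, 0, 9]},
    {"claw": 5, "linear": [-10, -7.5, 0], "rotation": [0, 0, 12]},
    {"claw": 5, "linear": [-12.3, -9.8, 0], "rotation": [0, 0, 15]},
    {"claw": 5, "linear": [-14.4, -12.1, 0], "rotation": [0, 0, 18]},
    {"claw": 5, "linear": [-16.4, -14.5, 0], "rotation": [0, 0, 21]},
    {"claw": 5, "linear": [-18.2, -17, 0], "rotation": [0, 0, 24]},
    {"claw": 5, "linear": [-18.2, -17, 0], "rotation": [0, 0, 24]},
    {"claw": 5, "linear": [-18.2, -17, 0], "rotation": [0, 0, 24]}
  ]
}}

```text
clock: 12.65
tcp_pos: [620.2, -112.8, 95.1]
ee_rot: [[0.25, 0.968, 0.001], [0.968, -0.25, -0.0], [0.0, 0.001, -1.0]]
wrist_force: [2.9, -4.2, -1.3]
finger_gap: 15.3
gripper_force: 30.0
```

```bash
cat > piv.py <<'E'
# find plate & blade top edges: bright pixels transitions along rack-y lines at plate/blade x offsets
from h import *
import sys
def meas(f):
    d=load(f);s=d['s'];g=cv2.cvtColor(d['image'],cv2.COLOR_RGB2GRAY).astype(float)
    O=np.array([576.2,-61.3]);a=np.radians(9.75);ex=np.array([np.cos(a),np.sin(a)]);ey=np.array([-ex[1],ex[0]])
    def prof(xs,z):  # mean brightness along y, averaged over x
        ys=np.arange(20,66,1.)
        o=[]
        for y in ys:
            P=np.array([np.r_[O+x*ex+y*ey,z] for x in xs]);q=proj(d,P).astype(np.float32)
            o.append(cv2.remap(g.astype(np.float32),q[:,0].reshape(1,-1),q[:,1].reshape(1,-1),1).mean())
        return np.round(o).astype(int)
    print('plate',prof(np.linspace(-15,15,16),109));print('blade',prof(np.linspace(42,58,16),105))
    q=np.array(s['tcp_pos'])[:2]-O;print('knob rack',q@ex,q@ey,'yaw',rot_a(s),'F',s['wrist_force'],s['gripper_force'],s['clock'])
if len(sys.argv)>2: grab('wrist',sys.argv[1])
meas(sys.argv[1])
E
python3 piv.py w6.png; python3 piv.py w7.png 1
```

```text
plate [189 189 189 188 188 188 188 188 189 188 188 188 188 188 186 187 186 102
 129 168 167 156 114 124 123 123 124 123 123 123 122 123 123 123 123 123
 123 123 122 122 122 122 121 121 122 122]
blade [174 174 174 173 173 173 173 173 173 172 172 172 171 170 169 170 171 136
 104 185 215 214 174 171 169 169 169 169 168 168 168 168 167 167 166 166
 166 166 166 165 165 165 165 165 164 164]
knob rack 51.3486101723339 -40.18333772314589 yaw 99.537645058963 F [ 1.5990874  -3.36916083  0.27039366] 30.00006311573088 11.4
plate [184 184 183 184 184 185 183 176 182 182 184 183 180 134 114 101  84  85
  88 155 170 167 139 133 134 134 134 134 134 134 134 134 134 133 133 133
 133 133 133 133 132 132 132 132 132 132]
blade [173 173 172 172 172 172 170 155 151 162 170 172 151 104 104 104 105 104
 105 193 215 212 179 167 167 167 167 167 167 167 167 167 167 166 166 166
 166 166 165 166 165 165 165 165 165 165]
knob rack 34.644559023018076 -58.201315851320324 yaw 75.53998316783178 F [ 2.86773692 -4.2019138  -1.2680857 ] 30.000234455801547 12.65
```

Plate and blade are still in line within about 0.5 mm (both bands at 39-41 mm). I'll compute the second half of the arc in the tool's current axes.

```bash
python3 - <<'E'
import numpy as np
r=np.radians;t=r(24.2)
for a in list(np.arange(31.5,0,-3.5))+[0,-1]:
    dy=-60*(np.cos(r(a))-np.cos(r(35)));dx=60*(np.sin(r(a))-np.sin(r(35)))
    print(a,round(dy*np.cos(t)+dx*np.sin(t),1),round(dx*np.cos(t)-dy*np.sin(t),1),35-a)
E
```

```text
31.5 -3.1 -2.0 3.5
28.0 -6.1 -4.1 7.0
24.5 -8.9 -6.5 10.5
21.0 -11.6 -9.0 14.0
17.5 -14.1 -11.6 17.5
14.0 -16.4 -14.4 21.0
10.5 -18.6 -17.4 24.5
7.0 -20.6 -20.5 28.0
3.5 -22.4 -23.6 31.5
0 -24.0 -26.9 35
-1 -24.4 -27.9 36
```

Call:
{"api": "carry_out", "payload": {
  "motion": [
    {"claw": 5, "linear": [-3.1, -2.0, 0], "rotation": [0, 0, 3.5]},
    {"claw": 5, "linear": [-6.1, -4.1, 0], "rotation": [0, 0, 7]},
    {"claw": 5, "linear": [-8.9, -6.5, 0], "rotation": [0, 0, 10.5]},
    {"claw": 5, "linear": [-11.6, -9.0, 0], "rotation": [0, 0, 14]},
    {"claw": 5, "linear": [-14.1, -11.6, 0], "rotation": [0, 0, 17.5]},
    {"claw": 5, "linear": [-16.4, -14.4, 0], "rotation": [0, 0, 21]},
    {"claw": 5, "linear": [-18.6, -17.4, 0], "rotation": [0, 0, 24.5]},
    {"claw": 5, "linear": [-20.6, -20.5, 0], "rotation": [0, 0, 28]},
    {"claw": 5, "linear": [-22.4, -23.6, 0], "rotation": [0, 0, 31.5]},
    {"claw": 5, "linear": [-24, -26.9, 0], "rotation": [0, 0, 35]},
    {"claw": 5, "linear": [-24, -26.9, 0], "rotation": [0, 0, 35]},
    {"claw": 5, "linear": [-24, -26.9, 0], "rotation": [0, 0, 35]}
  ]
}}

```text
clock: 13.9
tcp_pos: [589.1, -128.7, 95.2]
ee_rot: [[0.759, 0.651, 0.003], [0.651, -0.759, 0.0], [0.003, 0.002, -1.0]]
wrist_force: [7.3, -3.3, -4.9]
finger_gap: 15.5
gripper_force: 30.0
```

```bash
python3 piv.py w8.png 1
```

```text
plate [187 187 185 185 185 185 171 124 119 113 110 106  89  84  83  84  84  87
  87  97 162 168 165 138 133 133 133 133 132 133 133 133 132 132 132 132
 132 132 132 132 131 125 101 100 120 107]
blade [148 150 167 168 159 105 103 103 103 103 103 103 103 103 103 103 104 103
 114 196 211 206 171 165 165 165 165 165 165 165 165 165 165 164 165 164
 164 164 164 164 164 163 163 163 163 163]
knob rack 1.2896500778944398 -68.63769608213401 yaw 40.581629528164534 F [ 7.31096653 -3.26448134 -4.90365775] 30.001116399653256 13.9
```

Call:
{"api": "carry_out", "payload": {
  "motion": [
    {"claw": 5, "linear": [0, -0.5, 0], "rotation": [0, 0, 0]},
    {"claw": 5, "linear": [0, -0.5, 0], "rotation": [0, 0, 0]},
    {"claw": 5, "linear": [0, -0.5, 0], "rotation": [0, 0, 0]},
    {"claw": 5, "linear": [0, -0.5, 0], "rotation": [0, 0, 0]},
    {"claw": 5, "linear": [0, -0.5, 0], "rotation": [0, 0, 0]}
  ]
}}

```text
clock: 14.45
tcp_pos: [589.0, -128.2, 95.2]
ee_rot: [[0.759, 0.651, 0.003], [0.651, -0.759, 0.001], [0.003, 0.002, -1.0]]
wrist_force: [8.2, -3.4, -5.4]
finger_gap: 15.4
gripper_force: 30.0
```

```bash
python3 piv.py w9.png 1 && python3 -c "
from workcell import bot
print(bot.close_job())"
```

```text
plate [187 187 186 185 186 186 185 139 122 115 112 108 102  84  84  83  84  85
  88  85 137 168 166 157 134 133 133 133 132 132 133 133 132 132 132 132
 132 132 131 131 131 127 104 100 117 109]
blade [149 149 167 169 163 106 103 103 103 103 103 103 103 103 103 103 104 103
 116 196 210 206 170 166 165 166 165 165 165 165 165 165 165 165 164 164
 164 164 164 164 164 163 163 163 163 163]
knob rack 1.269164467040542 -68.10919382710743 yaw 40.59620541400747 F [ 8.19866741 -3.37384945 -5.38275552] 30.001385402865708 14.45
the job is handed in; nothing more can be done
None
```

I handed the job in at 14.45 s, with no verdict returned: the holder stands released on the ledge (as last seen before the lever was swung shut), the stop plate is about 1 mm from the mark by the wrist camera, and the lever is shut with the knob still gripped.

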